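Put the jar away under the propped lid of the topping well

TASK

Put the squat glass jar away in the chilled topping well: raise the well's lid and push the knee of its folding stay through past straight so that the lid stands locked on the stay by itself, then set the jar down gently, kept upright all the way, on the floor of the one pan that has no cover. Then break the stay's knee and bring the lid down under control, never letting it fall, until it is fully shut, and let go. Leave the other things on the counter standing where they are.

Things in the scene. Friction and masses are not known exactly. Their poses are not given: they have to be found in the camera images.
- jar: The jar to put away: squat, straight-sided clear glass jar with a black screw lid and paper label, 64 mm in diameter, 92 mm tall, 0.27 to 0.49 kg, loose, standing left of the well among other containers. Origin: centre of its underside; z up.
- well: Chilled topping well: fixed steel box 190 mm deep (x, pointing away from the robot to the hinge side), 350 mm wide (y), 115 mm high, walls 8 mm. Origin: centre of its underside, on the counter; z up. Three pans stand in it in a row along y (centres at y = -111, 0, +111 mm) under one lid. The folding stay is outside its left (+y) end.
- pan_open: The one pan without a cover, empty, fixed, in any of the well's three places, hidden until the lid is up. Inside 156 mm (x) by 92 mm (y), 97 mm deep; steel. Origin: centre of its underside, 10 mm above the counter; inner floor 3 mm and rim 100 mm above the origin; axes as the well's. The standing jar clears the shut lid by 10 mm.
- pan_b: One of the two pans with a flat steel cover, just below the well's rim; fixed. 174 x 108 mm. Origin: centre of its underside.
- pan_c: The other pan with a flat steel cover; fixed. 174 x 108 mm. Origin: centre of its underside.
- lid (a joint): Lid angle: 0 shut (start), grows as its front rises; 1.47, the most it reaches, when the stay is in line. Steel, 195 mm deep, 360 mm wide, 0.65 to 0.9 kg; its underside is at the well's rim when shut. Stiff hinge (0.35 N m): left above 1.25 rad the lid stays there, left below 1.0 rad it falls. Lifting at the handle takes 4 to 7 N.
- lid_handle (a point): Middle of the bar of the bow handle on the lid's front skirt: round aluminium bar 12 mm thick, 100 mm long, along the well's y, its centre 40 mm clear of the skirt. Shut: 107 mm above the counter; raised: about 348 mm. Moves in an arc about the hinge and, being round, turns in a grip.
- lid_hinge (a point): Middle of the lid's hinge axis (along the well's y), at the well's back edge, 115 mm above the counter. With the lid shut the handle's bar is 235 mm from it towards the well's front (-x) and 8 mm lower.
- stay_knee (a joint): Knee angle of the folding stay: 0 folded (start), 2.55 with both links in line, 2.70 at the stop, where it is locked, 0.15 rad past straight on the hinge side, and the lid's weight keeps it. The knee is stiff (0.04 N m) and does not pass straight by itself: its knob is pushed towards the hinge (+x of the well) to lock it and pulled towards the front to break it, with under 10 N.
- stay_knob (a point): Middle of the black knob (22 mm in diameter, 33 mm long along the well's y, then a 27 mm end flange 5 mm thick) on the stay's knee, 42 mm outside the lid's side edge. In the well's frame it is at x -103, z 79 mm folded and x +43, z 138 mm locked. Moves in a circle of radius 95 mm about stay_pivot, as stay_arm reads.
- stay_arm (a joint): Angle of the stay's lower link about stay_pivot: 0 with the lid shut, growing as the knob rises and swings back; 1.88 when the stay is in line, 1.96 locked. The upper link, also 95 mm long, joins the knee to the lid's side edge 110 mm from the hinge.
- stay_pivot (a point): Point on the axis of the stay's lower pivot (on the well's left end, 60 mm above the counter, 10 mm in front of the well's centre), level with the knob's middle along y: the centre of the knob's circle.
- sauce_bottle: Bystander: tall amber sauce bottle, 58 mm in diameter, 200 mm tall, loose. Origin: centre of its underside.
- tin: Bystander: closed tin, 74 mm in diameter, 110 mm tall, loose. Origin: centre of its underside. The jar, the tin and the sauce bottle stand in three places left of the well, any one in any place.
- dredger: Bystander: aluminium flour dredger with a domed top, 66 mm in diameter, 107 mm tall, loose, behind and left of the stay. Origin: centre of its underside.
- squeeze_bottle: Bystander: clear squeeze bottle with a pointed tip, 58 mm in diameter, 190 mm tall, loose, right of the well. Origin: centre of its underside.
- oil_bottle: Bystander: green oil bottle, 72 mm in diameter, 235 mm tall, loose, right of the well. Origin: centre of its underside.
- cutter: Bystander: pizza cutter lying flat in front of the well, 200 mm long, 22 mm high, loose. Origin: on the counter under its handle; its x axis points to the wheel.
- cup_stack: Bystander: stack of white cups, 96 mm in diameter, 135 mm tall, loose, at the back left. Origin: centre of its underside.

How it is judged:
On the way, in this order (a step that is already met when the one before it is completed fails the run):
1. the lid is raised and its stay locked past straight (knee above 2.62 rad), with the robot off the well (value of joint stay_knee above 2.62 rad and value of joint lid above 1.38 rad and contact force between the fingers and well below 0.5 N), for 0.3 s.
2. the jar stands upright on the floor of the open pan, let go, with the stay still locked (x of jar in the frame of pan_open between -0.052 and 0.052 m and y of jar in the frame of pan_open between -0.02 and 0.02 m and z of jar in the frame of pan_open below 0.012 m and angle between jar's own z axis and vertical below 0.12 rad and value of joint stay_knee above 2.62 rad and value of joint lid above 1.38 rad and contact force between the fingers and jar below 0.5 N), for 0.3 s.
3. the stay's knee is broken (below 2.4 rad) with the jar in its pan (x of jar in the frame of pan_open between -0.052 and 0.052 m and y of jar in the frame of pan_open between -0.02 and 0.02 m and z of jar in the frame of pan_open below 0.012 m and angle between jar's own z axis and vertical below 0.12 rad and value of joint stay_knee below 2.4 rad), for 0.05 s.
At the end, for the whole second after the job is handed in: The lid is shut (within 0.035 rad) and at rest, its stay folded; the jar stands upright (within 0.12 rad), at rest, on the floor of the pan without a cover (centre within 52 mm along and 20 mm across of the pan's centre) (value of joint lid below 0.035 rad and velocity of joint lid above -0.05 rad/s and value of joint stay_knee below 0.3 rad and x of jar in the frame of pan_open between -0.052 and 0.052 m and y of jar in the frame of pan_open between -0.02 and 0.02 m and z of jar in the frame of pan_open below 0.012 m and angle between jar's own z axis and vertical below 0.12 rad and linear speed of jar below 0.02 m/s); the robot touches nothing.
It fails at once if the lid falls: it closes faster than 2 rad/s while still more than 0.06 rad open (velocity of joint lid below -2 rad/s and value of joint lid above 0.06 rad).
It fails at once if the jar is tipped by more than 0.5 rad (angle between jar's own z axis and vertical above 0.5 rad).
It fails at once if the jar is dropped: it moves faster than 0.4 m/s out of the fingers (linear speed of jar above 0.4 m/s and contact force between the fingers and jar below 0.5 N).
It fails at once if a bystander is moved by more than 30 mm (distance of any of sauce_bottle, tin, dredger, squeeze_bottle, cutter, oil_bottle, cup_stack from where it was at the start of the episode above 0.03 m).
It fails at once if a standing bystander is tipped by more than 0.35 rad (angle between any of sauce_bottle, tin, dredger, squeeze_bottle, oil_bottle, cup_stack's own z axis and vertical above 0.35 rad).
It also fails if it takes over 70 s, if anything falls off the work surface, if the arm or the gripper's body presses on something with over 40 N, if the wrist force passes 120 N, or if a joint passes its speed limit or range.

ROBOT

A 6-joint arm with a two-finger parallel gripper is mounted at the origin on the work surface. World frame = base frame: x ahead of the robot, y to its left, z up, the work surface at z = 0. Lengths are in m, angles in rad, forces in N, time in s.
With the tool pointing down it reaches from about 0.325 to 1 m from the base axis. Payload 5.1 kg.
Tool frame: the origin (TCP) lies at the very end of the fingers, on their centre line; the grasp point (between the pads) lies 19 mm behind it (hold_point_z is the z of the grasp point in the tool frame, in m); z points along the fingers, y is the line along which they close (so a half turn about z gives the same grasp; the last joint's range is limited). The gripper opens to 85 mm and grips with 20 to 120 N. Pads are 22 mm wide; open, the fingers measure 114 mm over their backs; the gripper's body (76 mm by 85 mm) begins 54 mm behind the grasp point. The pads swing forward as they close: fully open they stand 13 mm farther back than shut.
Start: joints at [1.19, 0.124, 1.65, -0, 1.367, -0.083], TCP at [0.191, 0.621, 0.231] pointing down, gripper open.
Joint ranges: [-2.61, 2.61], [-1.02, 2.33], [0.03, 2.71], [-1.35, 4.49], [0.32, 2.68], [-2.91, 2.91]. Speed limits (rad/s): [2.57, 2.57, 3.14, 3.14, 3.14, 3.14].

INTERFACE

Orientations are given as a unit quaternion [x, y, z, w].
In Python, from station import state, get_image, calibration, finish_job, hold_point_z gives the robot as it stands.
- The arm moves only by the tool step_arm, never from a script. Its argument "series" is a list of rows, each a list of 7 numbers: the shift along the tool's x, y, z in mm, then the turn, a rotation vector about the tool's x, y, z in rad, then the opening, from 0 (shut) to 1 (fully open). In form: [[dx, dy, dz, rx, ry, rz, grip], ...]. A call has 1 to 10 rows; each row shifts and turns the commanded pose from where the row before left it, along the tool's axes as they then stand; what a row does not reach is not made up. A row lasts 1/10 s, in which the tool goes at most 50 mm and 8.59 degrees, less where a joint would pass 70% of its speed; a pose out of reach is approached as far as the arm can. A call with a gripper value outside its range is refused whole. The fingers move at their own pace and stop on an object; "squeeze" is the grip in N (left out, the last holds). Time passes only in rows, so rows that do not move let the fingers close. It gives the time, the measured TCP pose, the force, the opening and the grip force at its end, in the units of the state.
- state(): the state, without advancing time (a new reading comes with each control period).
- get_image(name): name is "scene" or "top"; returns the picture (384x512x3 uint8, blue, green, red); there is no depth.
- calibration(name): a dict with "K" (3x3 intrinsics, pixels), "k1" (the pictures are not rectified: a ray, as slopes to the right and down, at radius r is drawn at 1 + k1 r^2 times it, then the intrinsics apply), "world_from_camera" (4x4, takes a point from camera to world coordinates). Camera axes: x right, y down, z forward; pixel columns grow to the right and rows downward; lengths in m; the calibration is good to about 2 mm. A picture is of the moment at which its call begins. calibration takes no time and is no camera call.
- finish_job(): hands the job in; it is judged then, once.
The state is a dict: "clock": time; "joints": joint angles; "joint_velocities": joint speeds; "joint_efforts": joint torques, N m; "eef_pos": TCP position; "tcp_rot": TCP orientation; "force": force on the tool from outside, world axes, zero at the start; "ft_torque": the same for the moment, N m; "opening": finger opening in m; "grip_force": force on a finger pad.
Only numpy, scipy, OpenCV 4.12 (cv2) and the standard library are available. Lean on these libraries where they do the work, as an engineer would, in place of code of your own. Each camera call takes 0.05 s, during which the arm holds its last target. There are 200 camera calls.

## Working session

There is one attempt and no reset: what is moved stays moved. The work goes in short steps, Python scripts to look and compute and a tool call to move; the robot and the scene stay as the last step left them, time stands still between calls to the robot, and variables do not carry over. Pictures are saved under pics/ and viewed, at most 10 in all, crops included, and the job is handed in when it is done.

Besides the shell and the picture viewer there is one more tool, called as name(argument=value, ...), one argument or row to a line, values as JSON. step_arm: Moves the arm, as the interface text tells. Its arguments: {"type":"object","properties":{"series":{"type":"array"},"squeeze":{"type":"number"}},"required":["series"]}

```bash
ls; mkdir -p pics
python3 - <<'E'
from station import *
import cv2
for n in("scene","top"):
    cv2.imwrite(f"pics/{n}0.png",get_image(n)); c=calibration(n); print(n,c)
print(state(),hold_point_z)
E
```

```text
pics
scene {'K': array([[392.83960938,   0.        , 254.80737147],
       [  0.        , 392.83960938, 192.97172892],
       [  0.        ,   0.        ,   1.        ]]), 'k1': -0.09499279125014108, 'world_from_camera': array([[-0.68494111,  0.59631425, -0.41864663,  1.04406728],
       [ 0.72852689,  0.5685807 , -0.38205309,  0.42991003],
       [ 0.01021069, -0.56667919, -0.82387526,  1.02971007],
       [ 0.        ,  0.        ,  0.        ,  1.        ]])}
top {'K': array([[489.41592474,   0.        , 244.04626171],
       [  0.        , 489.41592474, 186.47358432],
       [  0.        ,   0.        ,   1.        ]]), 'k1': -0.11245745068334968, 'world_from_camera': array([[ 0.01883648, -0.98974813,  0.1415762 ,  0.32285198],
       [-0.99973649, -0.01678696,  0.01565697, -0.04100914],
       [-0.01311982, -0.14183381, -0.98980354,  1.59474966],
       [ 0.        ,  0.        ,  0.        ,  1.        ]])}
{'clock': 0.1, 'joints': array([ 1.19038245e+00,  1.24435119e-01,  1.65155385e+00, -3.75644396e-06,
        1.36751769e+00, -8.26078010e-02]), 'joint_velocities': array([ 7.02406425e-04, -6.45261107e-04, -1.86620570e-03, -9.85018827e-05,
       -1.26266360e-03, -8.20616563e-04]), 'joint_efforts': array([ 3.91855065e-04, -4.24930143e+01, -3.66650748e+01, -1.05490610e-04,
        3.96720934e-03,  1.08958730e-05]), 'eef_pos': array([0.19054899, 0.62085337, 0.23016934]), 'tcp_rot': array([ 1.48352954e-01,  9.88934015e-01, -9.31893564e-04, -2.17792750e-04]), 'force': array([ 0.22885798, -0.45500319, -0.11359505]), 'ft_torque': array([ 0.01109468, -0.00029389, -0.02128819]), 'grip_force': 0.0, 'opening': 0.08557514628489059} -0.0187
```

View pics/scene0.png

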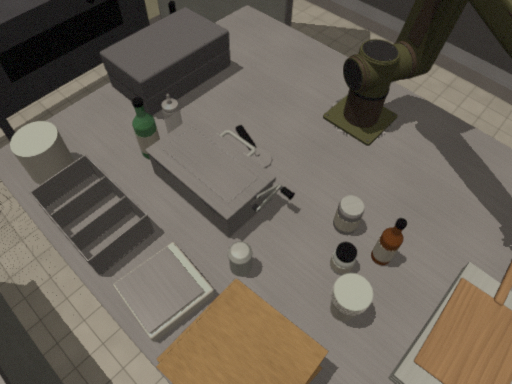

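View pics/top0.png

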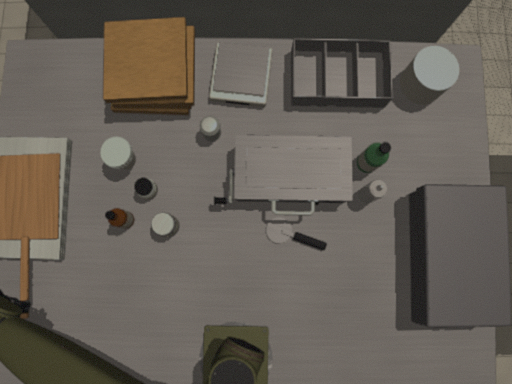

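The scene view shows the jar (black lid) at (345,252), tin (350,210), sauce bottle (388,243), and knob (288,193). In the top view the jar is at (144,187), tin (163,224), sauce (117,216), dredger (209,127), knob (220,200), and the lid spans (235,135)–(351,202).

```bash
cat > h.py <<'E'
import numpy as np, cv2
from station import *
from scipy.spatial.transform import Rotation as R
def ray(n,u,v):
    c=calibration(n);K=c["K"];k=c["k1"]
    p=cv2.undistortPoints(np.array([[[u,v]]],float),K,np.array([k,0,0,0.]))[0,0]
    T=c["world_from_camera"];d=T[:3,:3]@[p[0],p[1],1];return T[:3,3],d
def onz(n,u,v,z):
    o,d=ray(n,u,v);return o+d*(z-o[2])/d[2]
def proj(n,P):
    c=calibration(n);T=np.linalg.inv(c["world_from_camera"])
    return cv2.projectPoints(np.atleast_2d(np.array(P,float)),T[:3,:3],T[:3,3],c["K"],np.array([c["k1"],0,0,0.]))[0][:,0]
def crop(n,x0,y0,x1,y1,s,name):
    im=get_image(n)[y0:y1,x0:x1];im=cv2.resize(im,None,fx=s,fy=s,interpolation=cv2.INTER_CUBIC)
    im=np.clip(im.astype(float)*1.5,0,255).astype(np.uint8)
    cv2.imwrite(f"pics/{name}.png",im)
E
python3 - <<'E'
from h import *
a=get_image("top")
crop("top",100,110,360,260,3,"topc")
np.set_printoptions(precision=4,suppress=True)
for nm,u,v,z in [("jar",144,187,.092),("tin",163,222,.11),("dredg",209,126,.1),("sauce",111,216,.2),("cups",117,152,.135),("knob",220,200,.079),("bar",292,211,.107),("squeeze",378,188,.17)]: print(nm,onz("top",u,v,z))
E
```

```text
jar [0.5308 0.2954 0.092 ]
tin [0.4215 0.2277 0.11  ]
dredg [0.7273 0.0967 0.1   ]
sauce [0.4296 0.3639 0.2   ]
cups [0.6323 0.3755 0.135 ]
knob [0.4958 0.0572 0.079 ]
bar [ 0.4626 -0.1651  0.107 ]
squeeze [ 0.5288 -0.4143  0.17  ]
```

View pics/topc.png

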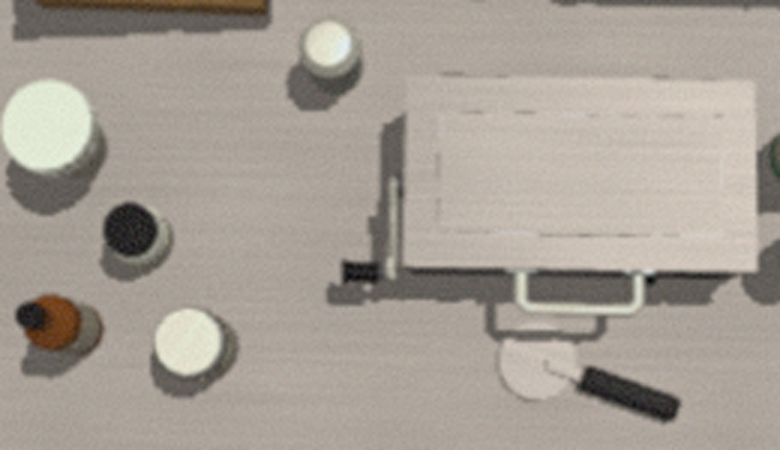

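The crop shows lid corners at about (404,77), (755,82), (757,271), (402,268), the bar from (521,307) to (641,308), and the knob at (360,271).

Run:
```python
from h import *
np.set_printoptions(precision=4,suppress=True)
P=lambda u,v,z:onz("top",100+(u+.5)/3-.5,110+(v+.5)/3-.5,z)
C=[P(*c,.119) for c in [(404,77),(755,82),(757,271),(402,268)]]
print(C); C=np.array(C)
yw=(C[0]-C[1])+(C[3]-C[2]);yaw=np.arctan2(-yw[0],yw[1]);print("yaw",yaw, np.linalg.norm(C[0]-C[1]),np.linalg.norm(C[0]-C[3]))
b=P(581,308,.107);b1=P(521,308,.107);b2=P(641,309,.107);print(b,b1,b2,np.arctan2(-(b1-b2)[0],(b1-b2)[1]))
k=P(361,271,.079);print("knob",k)
for y in(yaw,):
    ex=np.array([np.cos(y),np.sin(y)]);ey=np.array([-ex[1],ex[0]])
    print("org from bar",b[:2]+ex*.140, "from lid",C[:,:2].mean(0), "from knob",k[:2]+ex*.103-ey*.222)
print("jar",P(131,230,.092),"tin",P(188,342,.11),"dredg",P(330,48,.105))
```

```text
[array([0.6934, 0.0154, 0.119 ]), array([ 0.6946, -0.3476,  0.119 ]), array([ 0.4979, -0.3469,  0.119 ]), array([0.495 , 0.0131, 0.119 ])]
yaw 0.005762383199523605 0.3630651263785154 0.19845412657020645
[ 0.4586 -0.1692  0.107 ] [ 0.4576 -0.1082  0.107 ] [ 0.4585 -0.2303  0.107 ] 0.00809865447015846
knob [0.4958 0.0572 0.079 ]
org from bar [ 0.5986 -0.1684] from lid [ 0.5952 -0.1665] from knob [ 0.6    -0.1642]
jar [0.5329 0.2976 0.092 ] tin [0.4164 0.2295 0.11  ] dredg [0.727  0.0942 0.105 ]
```

step_arm(
  series=[
    [0,0,-8,0,0,0.1408,1],
    [0,0,-8,0,0,0.1408,1],
    [0,0,-8,0,0,0.1408,1],
    [0,0,-8,0,0,0.1408,1],
    [0,0,-8,0,0,0.1408,1],
    [0,0,-8,0,0,0.1408,0.5],
    [0,0,-8,0,0,0.1408,0.35],
    [0,0,0,0,0,0.1408,0.35],
    [0,0,0,0,0,0.1408,0.35],
    [-40,14,0,0,0,0,0.35],
  ],
)

```text
clock: 1.2
eef_pos: [0.204, 0.5831, 0.286]
tcp_rot: [0.705, 0.709, -0.001, -0.0]
force: [0.6, -0.3, 0.1]
opening: 0.0298
grip_force: 0.0
```

step_arm(
  series=[
    [-45,15,0,0,0,0,0.35],
    [-45,15,0,0,0,0,0.35],
    [-45,15,0,0,0,0,0.35],
    [-45,15,0,0,0,0,0.35],
    [-45,15,0,0,0,0,0.35],
    [-45,15,0,0,0,0,0.35],
    [-45,15,0,0,0,0,0.35],
    [-45,15,0,0,0,0,0.35],
    [-45,15,0,0,0,0,0.35],
    [-45,15,0,0,0,0,0.35],
  ],
)

```text
clock: 2.2
eef_pos: [0.3576, 0.1306, 0.2874]
tcp_rot: [0.705, 0.709, 0.0, 0.0]
force: [1.8, 0.8, 0.0]
opening: 0.0302
grip_force: 0.0
```

step_arm(
  series=[
    [-45,15,0,0,0,0,0.35],
    [-45,15,0,0,0,0,0.35],
    [-45,15,0,0,0,0,0.35],
    [-45,15,0,0,0,0,0.35],
    [-45,15,0,0,0,0,0.35],
    [-45,15,0,0,0,0,0.35],
    [0,0,0,0,0,0,0.35],
  ],
)

```text
clock: 2.9
eef_pos: [0.4496, -0.1414, 0.2866]
tcp_rot: [0.707, 0.707, -0.001, -0.0]
force: [-1.0, 0.3, -0.6]
opening: 0.0299
grip_force: 0.0
```

step_arm(
  series=[
    [-27,9,20,0,0,0,0.35],
    [0,0,40,0,0,0,0.35],
    [0,0,40,0,0,0,0.35],
    [0,0,30,0,0,0,0.35],
    [0,0,20,0,0,0,0.35],
    [0,0,0,0,0,0,0.35],
  ],
)

```text
clock: 3.5
eef_pos: [0.4557, -0.1624, 0.1335]
tcp_rot: [0.705, 0.709, -0.001, -0.004]
force: [0.1, 1.3, -0.5]
opening: 0.0301
grip_force: 0.0
```

Run:
```python
from h import *
crop("scene",130,70,330,220,4,"s1")
print(state()["eef_pos"])
```

```text
[ 0.45719879 -0.16313106  0.13591722]
```

View pics/s1.png

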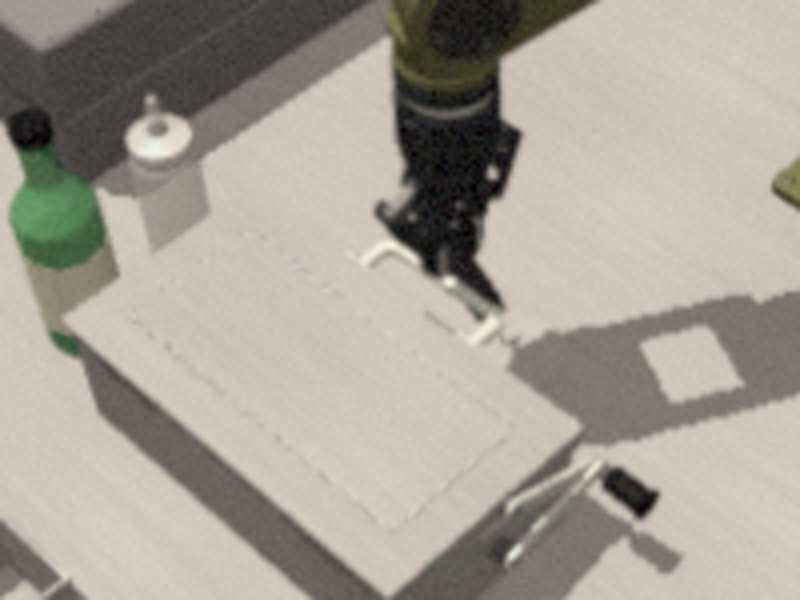

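The picture shows the open fingers (430,265 and 490,295) over the bar, spanning it. I go down and close.

step_arm(
  series=[
    [-4,1,16,0,0,0,0.35],
    [0,0,16,0,0,0,0.35],
    [0,0,14,0,0,0,0.35],
    [0,0,0,0,0,0,0.35],
    [0,0,0,0,0,0,0],
    [0,0,0,0,0,0,0],
    [0,0,0,0,0,0,0],
    [0,0,0,0,0,0,0],
  ],
  squeeze=30,
)

```text
clock: 4.35
eef_pos: [0.4573, -0.1681, 0.0921]
tcp_rot: [0.705, 0.709, -0.002, -0.002]
force: [-9.7, 0.5, 4.3]
opening: 0.011
grip_force: 29.5
```

step_arm(
  series=[
    [0,0.2,-21.1,0,0,0,0],
    [0,2.1,-21,0,0,0,0],
    [0,4,-20.8,0,0,0,0],
    [0,5.9,-20.3,0,0,0,0],
    [0,7.7,-19.7,0,0,0,0],
    [0,9.4,-18.9,0,0,0,0],
    [0,11.1,-18,0,0,0,0],
    [0,12.6,-17,0,0,0,0],
    [0,14.1,-15.7,0,0,0,0],
    [0,15.5,-14.4,0,0,0,0],
  ],
)

```text
clock: 5.35
eef_pos: [0.538, -0.1682, 0.2823]
tcp_rot: [0.705, 0.709, -0.004, -0.003]
force: [-19.7, 0.3, 13.1]
opening: 0.0109
grip_force: 29.5
```

step_arm(
  series=[
    [0,13,-14.5,0,0,0,0],
    [0,14,-13,0,0,0,0],
    [0,15.8,-11,0,0,0,0],
    [0,19,-8.5,0,0,0,0],
    [0,20.2,-6.2,0,0,0,0],
    [0,20.7,-4.4,0,0,0,0],
    [0,0,0,0,0,0,0],
    [0,0,0,0,0,0,0],
  ],
)

```text
clock: 6.15
eef_pos: [0.6453, -0.1681, 0.3383]
tcp_rot: [0.705, 0.709, 0.0, 0.002]
force: [0.6, -4.0, 4.7]
opening: 0.0104
grip_force: 30.4
```

Run:
```python
from h import *
a=get_image("scene")[40:240,110:330];b=get_image("top")[100:250,190:370]
a=cv2.resize(a,(440,400),interpolation=2);b=cv2.resize(b,(360,300),interpolation=2)
o=np.zeros((400,800,3),np.uint8);o[:400,:440]=a;o[:300,440:]=b
cv2.imwrite("pics/s2.png",np.clip(o*1.5,0,255).astype(np.uint8))
s=state();print(s["eef_pos"],s["force"])
```

```text
[ 0.64467175 -0.16808815  0.33816014] [ 1.04175691 -4.86706939  5.33015106]
```

View pics/s2.png

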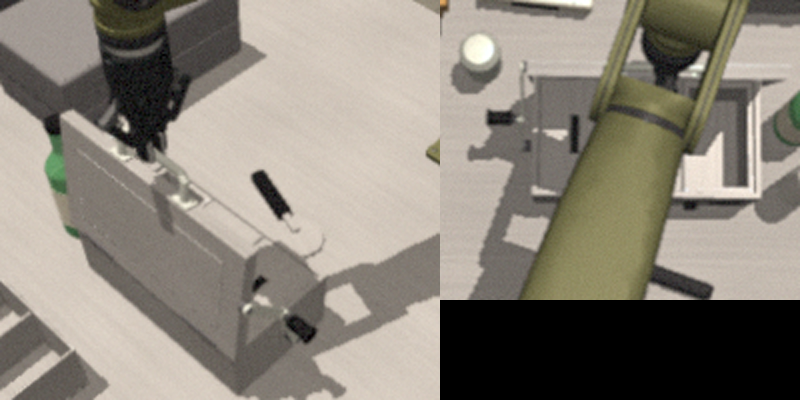

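Lid is up near 1.4; the rightmost pan looks uncovered (top crop, around (725,130)). The knob is at top-crop (500,117). Releasing the handle and measuring.

step_arm(
  series=[
    [0,0,0,0,0,0,0.35],
    [0,0,0,0,0,0,0.35],
    [0,0,0,0,0,0,0.35],
    [0,-1,-25,0,0,0,0.35],
    [0,-5,-45,0,0,0,0.35],
    [30,-30,-10,0,0,0,0.35],
    [35,-35,0,0,0,0,0.35],
    [35,-35,0,0,0,0,0.35],
    [40,-25,0,0,0,0,0.35],
    [40,-20,0,0,0,0,0.35],
  ],
)

```text
clock: 7.25
eef_pos: [0.4906, 0.0135, 0.4155]
tcp_rot: [0.705, 0.709, 0.0, -0.0]
force: [1.1, 0.6, 0.4]
opening: 0.0297
grip_force: 0.0
```

step_arm(
  series=[
    [40,0,0,0,0,0,0.35],
    [40,0,0,0,0,0,0.35],
    [40,-10,0,0,0,0,0.35],
    [40,-20,0,0,0,0,0.35],
    [30,-20,0,0,0,0,0.35],
    [0,0,0,0,0,0,0.35],
  ],
)

```text
clock: 7.85
eef_pos: [0.4391, 0.2048, 0.4156]
tcp_rot: [0.703, 0.711, 0.0, -0.001]
force: [-0.1, -0.1, 0.2]
opening: 0.03
grip_force: 0.0
```

Run:
```python
from h import *
a=get_image("scene")[60:220,130:330];b=get_image("top")[100:250,190:370]
a=cv2.resize(a,(400,320),interpolation=2);b=cv2.resize(b,(400,333),interpolation=2)
o=np.zeros((340,800,3),np.uint8);o[:320,:400]=a;o[:333,400:]=b
cv2.imwrite("pics/s3.png",np.clip(o*1.5,0,255).astype(np.uint8))
# knob vs lid angle predictions
org=np.array([.596,-.166]);
for L in(1.25,1.3,1.35,1.4,1.44,1.47):
    A=np.array([.095-.11*np.cos(L),.115+.11*np.sin(L)]);p=np.array([-.01,.06]);d=A-p;D=np.linalg.norm(d)
    h=np.sqrt(max(0,.095**2-D*D/4));n=np.array([-d[1],d[0]])/D;k=(A+p)/2+n*h
    W=[org[0]+k[0],org[1]+.222,k[1]];H=[org[0]+.095-.235*np.cos(L)-.008*np.sin(L),org[1],.115+.235*np.sin(L)-.008*np.cos(L)]
    print(L,k.round(4),proj("top",W).round(1),proj("scene",W).round(1),"handle",np.round(H,3),proj("top",H).round(1))
print(state()["eef_pos"])
```

```text
1.25 [-0.0095  0.155 ] [[219.6 167. ]] [[266.8 196.8]] handle [ 0.609 -0.166  0.335] [[299.9 147.4]]
1.3 [-0.0025  0.1547] [[219.7 164.7]] [[265.  198.4]] handle [ 0.62  -0.166  0.339] [[300.  142.9]]
1.35 [0.0051 0.1538] [[219.8 162.2]] [[263.1 200.3]] handle [ 0.632 -0.166  0.343] [[300.1 138.5]]
1.4 [0.0136 0.152 ] [[219.9 159.6]] [[260.9 202.6]] handle [ 0.643 -0.166  0.345] [[300.2 134. ]]
1.44 [0.0217 0.1495] [[220.  157.1]] [[258.8 205. ]] handle [ 0.652 -0.166  0.347] [[300.3 130.4]]
1.47 [0.0303 0.146 ] [[220.1 154.6]] [[256.6 207.6]] handle [ 0.659 -0.166  0.348] [[300.3 127.7]]
[0.44091033 0.20226983 0.41549739]
```

View pics/s3.png

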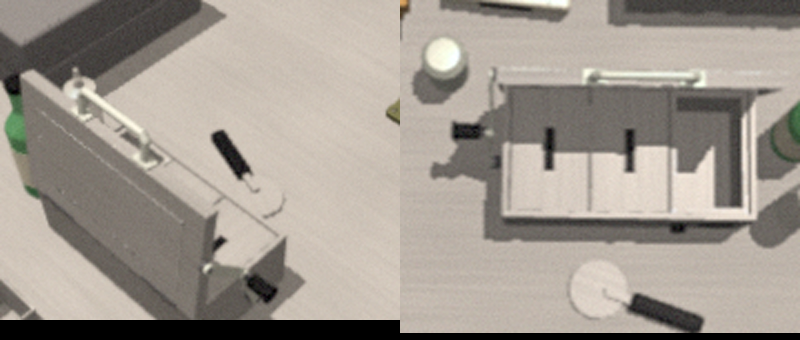

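The picture shows the right pan open and the other two covered (slots at (549,148), (629,148)). The knob at crop (466,131) gives a lid angle of about 1.4 and puts the knob near world (0.611, 0.056, 0.152). I push it from the front with closed fingers.

step_arm(
  series=[
    [-30,25,20,0,0,0,0],
    [-30,25,20,0,0,0,0],
    [-30,25,20,0,0,0,0],
    [-30,25,20,0,0,0,0],
    [-24,29,30,0,0,0,0],
    [0,0,40,0,0,0,0],
    [0,0,40,0,0,0,0],
    [0,0,40,0,0,0,0],
    [0,0,30,0,0,0,0],
    [0,0,0,0,0,0,0],
  ],
)

```text
clock: 8.95
eef_pos: [0.5676, 0.0569, 0.1495]
tcp_rot: [0.706, 0.708, -0.004, -0.004]
force: [0.0, -0.2, -0.2]
opening: -0.0002
grip_force: 0.0
```

step_arm(
  series=[
    [1,0,12,0,0,0,0],
    [0,0,12,0,0,0,0],
    [0,6,0,0,0,0,0],
    [0,6,0,0,0,0,0],
    [0,6,0,0,0,0,0],
    [0,6,0,0,0,0,0],
    [0,6,0,0,0,0,0],
    [0,0,0,0,0,0,0],
  ],
)

```text
clock: 9.75
eef_pos: [0.6024, 0.0598, 0.132]
tcp_rot: [0.705, 0.709, 0.001, 0.0]
force: [0.5, 0.0, -0.0]
opening: 0.0
grip_force: 0.0
```

step_arm(
  series=[
    [-2,4,0,0,0,0,0],
    [0,4,0,0,0,0,0],
    [0,4,0,0,0,0,0],
    [0,0,0,0,0,0,0],
  ],
)

```text
clock: 10.15
eef_pos: [0.6143, 0.0577, 0.1323]
tcp_rot: [0.705, 0.709, 0.001, 0.001]
force: [-0.0, -0.2, -0.1]
opening: 0.0001
grip_force: 0.0
```

Run:
```python
from h import *
a=get_image("scene")[130:230,190:330];b=get_image("top")[120:200,190:310]
a=cv2.resize(a,(420,300),interpolation=2);b=cv2.resize(b,(360,240),interpolation=2)
o=np.zeros((300,780,3),np.uint8);o[:300,:420]=a;o[:240,420:]=b
cv2.imwrite("pics/s4.png",np.clip(o*1.5,0,255).astype(np.uint8))
s=state();print(s["eef_pos"],s["force"])
```

```text
[0.61373703 0.05776721 0.13214294] [-0.40293674 -0.23340829 -0.66926418]
```

View pics/s4.png

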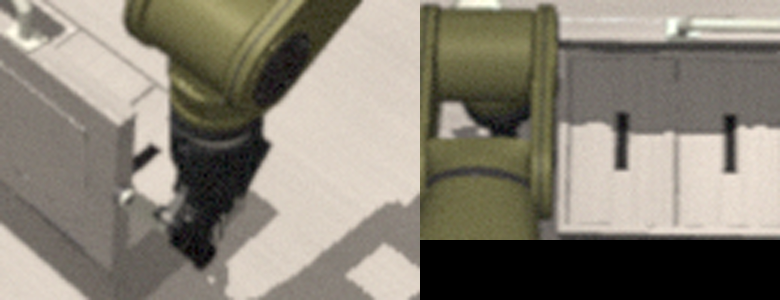

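The lid's bar moved from row 134.6 to about 129.5 in the top view, so the lid rose towards 1.47 and the knob may already be over. I push until there is resistance, then back off and look.

step_arm(
  series=[
    [0,4,0,0,0,0,0],
    [0,3,0,0,0,0,0],
    [0,3,0,0,0,0,0],
    [0,0,0,0,0,0,0],
  ],
)

```text
clock: 10.65
eef_pos: [0.6173, 0.0579, 0.1315]
tcp_rot: [0.705, 0.709, -0.006, -0.006]
force: [-24.3, -1.3, 14.2]
opening: 0.0002
grip_force: 14.0
```

step_arm(
  series=[
    [0,-15,0,0,0,0,0],
    [0,-35,0,0,0,0,0],
    [0,0,-40,0,0,0,0],
    [0,0,-40,0,0,0,0],
    [25,0,-30,0,0,0,0.5],
    [45,-5,-10,0,0,0,1],
    [45,-10,0,0,0,0,1],
    [45,-10,0,0,0,0,1],
    [45,-10,0,0,0,0,1],
    [34,-6,0,0,0,0,1],
  ],
)

```text
clock: 11.65
eef_pos: [0.5302, 0.2989, 0.2522]
tcp_rot: [0.705, 0.71, 0.001, 0.0]
force: [0.3, -0.7, 1.0]
opening: 0.0846
grip_force: 0.0
```

step_arm(
  series=[
    [0,0,0,0,0,0,1],
    [0,0,0,0,0,0,1],
  ],
)

```text
clock: 11.85
eef_pos: [0.5309, 0.2968, 0.2518]
tcp_rot: [0.704, 0.71, -0.0, 0.0]
force: [-0.0, 0.6, -0.7]
opening: 0.0853
grip_force: 0.0
```

Run:
```python
from h import *
a=get_image("scene")[130:290,190:400];b=get_image("top")[100:240,90:310]
a=cv2.resize(a,(420,320),interpolation=2);b=cv2.resize(b,(380,242),interpolation=2)
o=np.zeros((320,800,3),np.uint8);o[:320,:420]=a;o[:242,420:]=b
cv2.imwrite("pics/s5.png",np.clip(o*1.5,0,255).astype(np.uint8))
s=state();print(s["eef_pos"],s["force"],s["joints"])
for k in([.036,.143],[.043,.138],[.0303,.146]):
  W=[.5947+k[0],.056,k[1]];print(proj("top",W),proj("scene",W))
```

```text
[0.53128701 0.29550806 0.25180656] [-0.15702005 -0.63498875 -0.3014277 ] [ 4.19527422e-01  2.02244208e-02  1.72507365e+00 -4.66240453e-04
  1.39626877e+00  4.14637438e-01]
[[220.24280701 153.34014661]] [[255.43599839 209.25605728]]
[[220.40409017 151.4305219 ]] [[253.6186445 211.8637581]]
[[220.13232467 154.97955402]] [[256.91313503 207.34383317]]
```

View pics/s5.png

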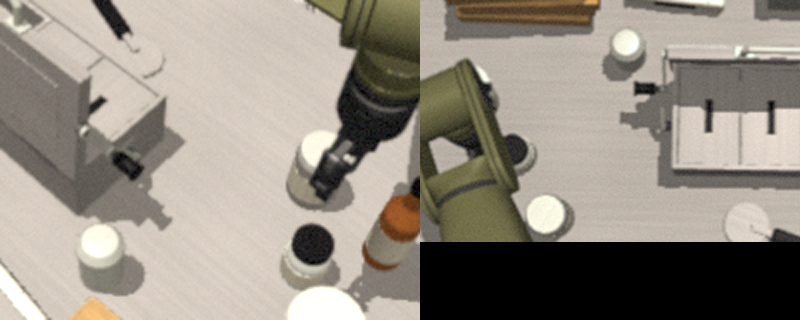

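The knob at scene (253.5,211.5) and top (220.3,151.5) matches the locked pose. The jar stands clear at scene (346,252). Checking the jar position by two views.

Run:
```python
from h import *
for n,x0,y0,x1,y1 in(("scene",330,235,362,268),("top",132,176,158,200)):
    im=cv2.imread(f"pics/{n}0.png")[y0:y1,x0:x1].max(2)
    k,l,s,c=cv2.connectedComponentsWithStats((im<45).astype(np.uint8));i=1+s[1:,4].argmax()
    print(n,s[i],c[i]+[x0,y0],onz(n,*(c[i]+[x0,y0]),.091))
```

```text
scene [  6   8  21  19 310] [346.03225806 252.00322581] [0.53852532 0.30001671 0.091     ]
top [  3   2  17  17 225] [142.95555556 186.24      ] [0.53331517 0.29899808 0.091     ]
```

step_arm(
  series=[
    [1,3,25,0,0,0,1],
    [0,0,40,0,0,0,1],
    [0,0,40,0,0,0,1],
    [0,0,30,0,0,0,1],
    [0,0,25,0,0,0,1],
    [0,0,20,0,0,0,1],
    [0,0,20,0,0,0,1],
    [0,0,13,0,0,0,1],
    [0,0,0,0,0,0,1],
  ],
)

```text
clock: 12.85
eef_pos: [0.5329, 0.2956, 0.0366]
tcp_rot: [0.706, 0.709, -0.002, -0.001]
force: [-0.8, -0.2, 0.3]
opening: 0.0854
grip_force: 0.0
```

step_arm(
  series=[
    [1,1,0,0,0,0,0.85],
    [0,0,0,0,0,0,0.8],
    [0,0,0,0,0,0,0.6],
    [0,0,0,0,0,0,0.6],
    [0,0,0,0,0,0,0.6],
    [0,0,0,0,0,0,0.6],
  ],
  squeeze=40,
)

```text
clock: 13.45
eef_pos: [0.5358, 0.2988, 0.041]
tcp_rot: [0.705, 0.709, 0.001, 0.001]
force: [-0.6, -1.7, 6.3]
opening: 0.0622
grip_force: 44.0
```

step_arm(
  series=[
    [0,0,-10,0,0,0,0.6],
    [0,0,-25,0,0,0,0.6],
    [0,0,-40,0,0,0,0.6],
    [0,0,-45,0,0,0,0.6],
    [0,0,-45,0,0,0,0.6],
    [0,0,-30,0,0,0,0.6],
    [-10,0,-20,0,0,0,0.6],
    [-20,0,0,0,0,0,0.6],
    [-30,3,0,0,0,0,0.6],
    [-35,3,0,0,0,0,0.6],
  ],
  squeeze=50,
)

```text
clock: 14.45
eef_pos: [0.5408, 0.203, 0.2537]
tcp_rot: [0.704, 0.71, -0.0, -0.0]
force: [0.5, -0.3, -4.5]
opening: 0.0623
grip_force: 56.3
```

step_arm(
  series=[
    [-40,4,0,0,0,0,0.6],
    [-40,4,0,0,0,0,0.6],
    [-40,4,0,0,0,0,0.6],
    [-40,4,0,0,0,0,0.6],
    [-40,4,0,0,0,0,0.6],
    [-40,4,0,0,0,0,0.6],
    [-40,4,0,0,0,0,0.6],
    [-40,4,0,0,0,0,0.6],
    [-40,4,0,0,0,0,0.6],
    [-40,4,0,0,0,0,0.6],
  ],
)

```text
clock: 15.45
eef_pos: [0.5832, -0.1977, 0.2534]
tcp_rot: [0.705, 0.709, -0.0, -0.0]
force: [0.4, 0.2, -4.9]
opening: 0.0615
grip_force: 56.3
```

step_arm(
  series=[
    [-35,2,0,0,0,0,0.6],
    [-25,2,0,0,0,0,0.6],
    [-15,0,0,0,0,0,0.6],
    [0,0,0,0,0,0,0.6],
    [0,0,0,0,0,0,0.6],
  ],
)

```text
clock: 15.95
eef_pos: [0.588, -0.2706, 0.2534]
tcp_rot: [0.705, 0.709, 0.0, -0.001]
force: [-0.5, 0.1, -3.5]
opening: 0.0618
grip_force: 56.3
```

Run:
```python
from h import *
a=get_image("scene")[60:210,120:300];b=get_image("top")[100:240,210:390]
a=cv2.resize(a,(396,330),interpolation=2);b=cv2.resize(b,(396,308),interpolation=2)
o=np.zeros((330,800,3),np.uint8);o[:330,:396]=a;o[:308,400:796]=b
cv2.imwrite("pics/s6.png",np.clip(o*1.5,0,255).astype(np.uint8))
s=state();print(s["eef_pos"],s["force"],s["tcp_rot"])
```

```text
[ 0.58820667 -0.27004557  0.25375457] [-0.12811105  0.1479955  -4.95181297] [ 7.04612362e-01  7.09592349e-01  1.42852228e-04 -3.09911453e-04]
```

View pics/s6.png

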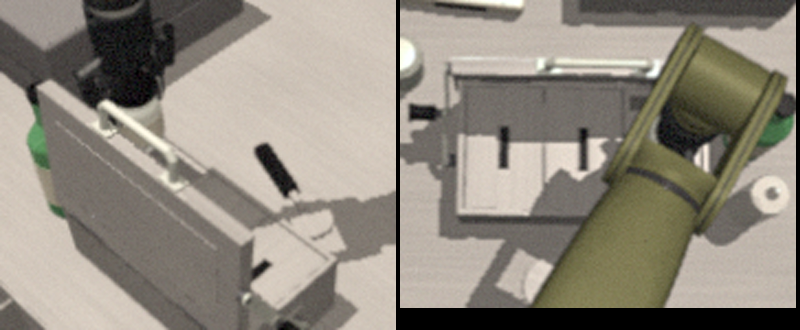

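Picture: the jar is held upright above the right pan, clear of the raised lid. I check the pan's centre against the edges seen earlier.

Run:
```python
from h import *
s=400/180
for u,v in((675,150),(742,150),(708,95),(708,207),(502,150),(754,150)): print(u,v,onz("top",190+(u-400)/s,100+v/s,.112))
```

```text
675 150 [ 0.59759699 -0.23109847  0.112     ]
742 150 [ 0.59927661 -0.3244468   0.112     ]
708 95 [ 0.67659677 -0.27764886  0.112     ]
708 207 [ 0.51869906 -0.27651595  0.112     ]
502 150 [0.5935217  0.00864014 0.112     ]
754 150 [ 0.59958418 -0.34122898  0.112     ]
```

step_arm(
  series=[
    [-4,-2,5,0,0,0,0.6],
    [-4,-1,15,0,0,0,0.6],
    [0,0,25,0,0,0,0.6],
    [0,0,25,0,0,0,0.6],
    [0,0,25,0,0,0,0.6],
    [0,0,25,0,0,0,0.6],
    [0,0,20,0,0,0,0.6],
    [0,0,20,0,0,0,0.6],
    [0,0,10,0,0,0,0.6],
    [0,0,5,0,0,0,0.6],
  ],
)

```text
clock: 17.05
eef_pos: [0.5841, -0.2787, 0.0765]
tcp_rot: [0.705, 0.709, -0.0, -0.002]
force: [-0.8, -0.1, -4.3]
opening: 0.0617
grip_force: 56.7
```

step_arm(
  series=[
    [0,0,5,0,0,0,0.6],
    [0,0,4,0,0,0,0.6],
    [0,0,4,0,0,0,0.6],
    [0,0,4,0,0,0,0.6],
    [0,0,0,0,0,0,0.6],
  ],
)

```text
clock: 17.55
eef_pos: [0.585, -0.2792, 0.0614]
tcp_rot: [0.705, 0.709, -0.0, -0.0]
force: [-0.4, 0.2, -4.7]
opening: 0.0616
grip_force: 56.7
```

step_arm(
  series=[
    [0,0,2,0,0,0,0.6],
    [0,0,2,0,0,0,0.6],
    [0,0,1.5,0,0,0,0.6],
    [0,0,0,0,0,0,0.6],
  ],
)

```text
clock: 17.95
eef_pos: [0.5851, -0.2792, 0.056]
tcp_rot: [0.705, 0.709, -0.0, -0.0]
force: [0.0, 0.9, -5.6]
opening: 0.0617
grip_force: 56.7
```

step_arm(
  series=[
    [0,0,1,0,0,0,0.6],
    [0,0,1,0,0,0,0.6],
    [0,0,0,0,0,0,0.6],
  ],
)

```text
clock: 18.25
eef_pos: [0.5853, -0.2794, 0.0544]
tcp_rot: [0.705, 0.709, 0.0, 0.0]
force: [-0.8, -0.6, -4.4]
opening: 0.0619
grip_force: 56.7
```

step_arm(
  series=[
    [0,0,1,0,0,0,0.6],
    [0,0,1,0,0,0,0.6],
    [0,0,0,0,0,0,0.6],
  ],
)

```text
clock: 18.55
eef_pos: [0.5854, -0.2796, 0.0543]
tcp_rot: [0.705, 0.709, -0.0, -0.0]
force: [-4.4, 1.9, 5.7]
opening: 0.0621
grip_force: 57.7
```

Contact with the floor. Release and rise.

step_arm(
  series=[
    [0,0,-1,0,0,0,0.72],
    [0,0,0,0,0,0,0.76],
    [0,0,0,0,0,0,0.82],
    [0,0,0,0,0,0,0.88],
    [0,0,0,0,0,0,0.88],
    [0,0,-10,0,0,0,0.88],
    [0,0,-20,0,0,0,0.88],
    [0,0,-40,0,0,0,0.88],
    [0,0,-45,0,0,0,0.88],
    [0,0,-45,0,0,0,0.88],
  ],
)

```text
clock: 19.55
eef_pos: [0.5842, -0.279, 0.2147]
tcp_rot: [0.705, 0.709, -0.001, -0.001]
force: [-0.0, -1.4, 0.1]
opening: 0.0751
grip_force: 0.0
```

step_arm(
  series=[
    [0,0,-45,0,0,0,0.5],
    [30,-15,0,0,0,0,0.35],
    [40,-10,0,0,0,0,0.35],
    [45,0,0,0,0,0,0.35],
    [45,0,0,0,0,0,0.35],
    [45,0,0,0,0,0,0.35],
    [45,0,0,0,0,0,0.35],
    [45,0,0,0,0,0,0.35],
    [43,0,0,0,0,0,0.35],
    [0,0,0,0,0,0,0.35],
  ],
)

```text
clock: 20.55
eef_pos: [0.5575, 0.0626, 0.2588]
tcp_rot: [0.703, 0.711, 0.0, -0.0]
force: [-0.1, -0.6, 0.6]
opening: 0.0303
grip_force: 0.0
```

Run:
```python
from h import *
a=get_image("scene")[60:240,120:320];b=get_image("top")[100:240,210:390]
a=cv2.resize(a,(396,356),interpolation=2);b=cv2.resize(b,(396,308),interpolation=2)
o=np.zeros((356,800,3),np.uint8);o[:356,:396]=a;o[:308,400:796]=b
cv2.imwrite("pics/s7.png",np.clip(o*1.5,0,255).astype(np.uint8))
s=state();print(s["eef_pos"],s["force"],proj("top",[.5855,-.279,.105]))
```

```text
[0.55794085 0.05904951 0.25866638] [0.1381264  0.08861979 0.26966144] [[328.91452339 172.02921639]]
```

View pics/s7.png

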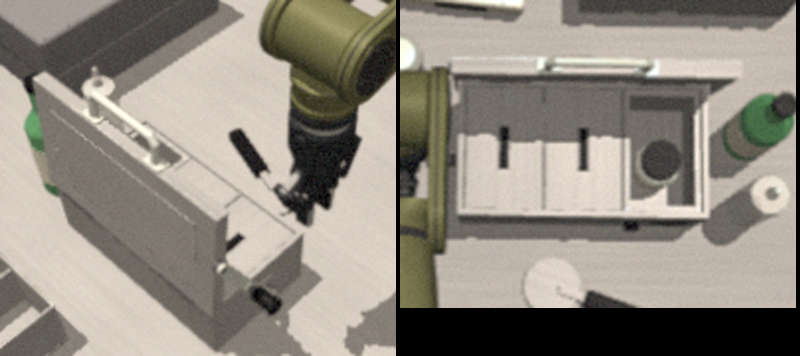

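The jar stands in the right pan at top (328.2,172.3), as predicted, and the knob is still at the locked pixel. Next I break the knee: hook the back finger behind the knob flange and pull towards the front.

step_arm(
  series=[
    [17,20,0,0,0,0,0.7],
    [0,25,0,0,0,0,0.7],
    [0,24,0,0,0,0,0.7],
    [0,0,30,0,0,0,0.7],
    [0,0,35,0,0,0,0.7],
    [0,0,30,0,0,0,0.7],
    [0,0,20,0,0,0,0.7],
    [0,0,14,0,0,0,0.7],
    [0,0,0,0,0,0,0.7],
    [0,0,0,0,0,0,0.7],
  ],
)

```text
clock: 21.65
eef_pos: [0.6278, 0.0751, 0.1302]
tcp_rot: [0.705, 0.709, 0.0, 0.0]
force: [-0.4, 0.7, 0.9]
opening: 0.0599
grip_force: 0.0
```

step_arm(
  series=[
    [0,0,5,0,0,0,0.7],
    [0,-4,0,0,0,0,0.7],
    [0,-4,0,0,0,0,0.7],
    [0,-4,0,0,0,0,0.7],
    [0,-4,0,0,0,0,0.7],
  ],
)

```text
clock: 22.15
eef_pos: [0.6131, 0.076, 0.1268]
tcp_rot: [0.705, 0.709, 0.002, 0.002]
force: [4.0, -0.7, 4.3]
opening: 0.0598
grip_force: 2.4
```

step_arm(
  series=[
    [0,-4,0,0,0,0,0.7],
    [0,-4,0,0,0,0,0.7],
    [0,-4,0,0,0,0,0.7],
    [0,-4,0,0,0,0,0.7],
    [0,-3,0,0,0,0,0.7],
    [0,0,0,0,0,0,0.7],
  ],
)

```text
clock: 22.75
eef_pos: [0.5908, 0.0757, 0.1234]
tcp_rot: [0.705, 0.709, -0.001, -0.001]
force: [0.4, 0.2, 0.8]
opening: 0.0599
grip_force: 0.6
```

```bash
cat > seg.py <<'E'
from h import *
im=get_image("scene");x0,y0=235,180;c=im[y0:230,x0:300].max(2)
k,l,s,q=cv2.connectedComponentsWithStats((c<30).astype(np.uint8))
print("scene dark",[(s[i].tolist(),(q[i]+[x0,y0]).round(1).tolist()) for i in range(1,k) if s[i,4]>25])
im=get_image("top");g=cv2.cvtColor(im,cv2.COLOR_BGR2GRAY)[115:160,285:312].astype(int)
print("rows",115+np.arange(45)[::1][np.argsort(-np.median(g,1))[:5]],np.median(g,1).astype(int))
s=state();print(s["eef_pos"],s["force"])
E
python3 seg.py
```

```text
scene dark [([17, 0, 39, 36, 548], [271.0, 192.8])]
rows [136 135 134 127 126] [126 124 124 125 126 125 125 127 127 127 127 128 128 127 127 127 125 124
 126 133 150 154 126 101 121 124  88  72  72  72  72  72  73  73  72  73
  74  74  73  73  74  74  74  72  72]
[0.59086686 0.07566688 0.12315726] [-0.40111887  0.56795464  1.19749744]
```

The top-view bar row is 135, so the lid stands at about 1.39 with the knee broken. I go up and over to the handle.

step_arm(
  series=[
    [0,0,-20,0,0,0,0.7],
    [0,0,-40,0,0,0,0.7],
    [0,-5,-45,0,0,0,0.7],
    [0,-10,-45,0,0,0,0.7],
    [0,0,-45,0,0,0,0.5],
    [0,0,-45,0,0,0,0.35],
    [-20,0,-40,0,0,0,0.35],
    [-35,10,-20,0,0,0,0.35],
    [-40,15,0,0,0,0,0.35],
    [-40,15,0,0,0,0,0.35],
  ],
)

```text
clock: 23.85
eef_pos: [0.6178, -0.0601, 0.4246]
tcp_rot: [0.705, 0.709, -0.0, -0.0]
force: [0.4, 0.1, -0.8]
opening: 0.0298
grip_force: 0.0
```

step_arm(
  series=[
    [-40,10,0,0,0,0,0.35],
    [-40,10,0,0,0,0,0.35],
    [-29,5,0,0,0,0,0.35],
    [0,0,0,0,0,0,0.35],
    [0,0,0,0,0,0,0.35],
  ],
)

```text
clock: 24.35
eef_pos: [0.6431, -0.1683, 0.4225]
tcp_rot: [0.705, 0.709, -0.001, -0.002]
force: [-0.7, 0.4, 0.0]
opening: 0.03
grip_force: 0.0
```

Run:
```python
from h import *
s=state();print(s["eef_pos"],s["force"])
im=get_image("top");g=cv2.cvtColor(im,cv2.COLOR_BGR2GRAY)
for u in(284,286,288,290,310,312,314,316,318): print(u,g[118:146,u].tolist())
for L in(1.3,1.35,1.4,1.45):
    print(L,proj("top",[[.596+.095-.235*np.cos(L)-.008*np.sin(L),-.166+d,.115+.235*np.sin(L)-.008*np.cos(L)] for d in(.05,-.05)]).round(1).tolist())
```

```text
[ 0.64314324 -0.16826715  0.42247908] [-0.68369002  0.36645518  0.01450555]
284 [83, 76, 70, 68, 62, 68, 80, 93, 104, 116, 127, 124, 107, 78, 64, 60, 63, 61, 58, 62, 56, 59, 53, 59, 57, 64, 61, 64]
286 [67, 84, 99, 106, 117, 127, 128, 129, 127, 128, 128, 132, 124, 97, 74, 68, 69, 70, 66, 66, 64, 65, 63, 63, 64, 66, 67, 69]
288 [126, 128, 126, 127, 125, 126, 129, 130, 130, 130, 127, 128, 128, 118, 91, 75, 76, 72, 72, 70, 67, 70, 67, 66, 68, 70, 67, 65]
290 [127, 129, 127, 125, 125, 130, 128, 129, 132, 129, 127, 127, 129, 125, 109, 89, 76, 80, 77, 77, 71, 75, 72, 70, 71, 68, 70, 72]
310 [28, 21, 27, 17, 22, 20, 16, 17, 15, 20, 22, 38, 42, 45, 51, 59, 59, 55, 46, 45, 49, 69, 89, 97, 93, 93, 88, 80]
312 [23, 21, 24, 24, 12, 19, 15, 11, 19, 18, 13, 21, 20, 51, 96, 120, 128, 123, 86, 47, 23, 32, 61, 87, 93, 90, 80, 77]
314 [28, 23, 30, 32, 19, 20, 6, 16, 26, 48, 63, 85, 107, 118, 125, 124, 132, 142, 140, 138, 129, 96, 65, 75, 83, 82, 78, 74]
316 [32, 24, 22, 24, 19, 19, 10, 40, 81, 117, 130, 130, 134, 129, 129, 127, 135, 147, 150, 157, 154, 128, 105, 120, 102, 79, 74, 71]
318 [23, 31, 19, 15, 18, 15, 36, 82, 119, 133, 130, 129, 130, 130, 128, 128, 132, 152, 150, 156, 155, 131, 99, 98, 87, 79, 70, 70]
1.3 [[281.0, 142.6], [319.0, 143.3]]
1.35 [[281.1, 138.1], [319.1, 138.8]]
1.4 [[281.2, 133.6], [319.2, 134.3]]
1.45 [[281.3, 129.2], [319.3, 129.8]]
```

step_arm(
  series=[
    [0,-5,20,0,0,0,0.35],
    [0,0,25,0,0,0,0.35],
    [0,0,25,0,0,0,0.35],
    [0,0,15,0,0,0,0.35],
    [0,0,8,0,0,0,0.35],
    [0,0,0,0,0,0,0.35],
    [0,0,0,0,0,0,0],
    [0,0,0,0,0,0,0],
    [0,0,0,0,0,0,0],
    [0,0,0,0,0,0,0],
  ],
  squeeze=30,
)

```text
clock: 25.4
eef_pos: [0.6388, -0.1679, 0.3332]
tcp_rot: [0.705, 0.709, 0.001, 0.001]
force: [-3.4, 2.5, 5.3]
opening: 0.0108
grip_force: 30.0
```

step_arm(
  series=[
    [0,-13.6,3.6,0,0,0,0],
    [0,-13.4,4.4,0,0,0,0],
    [0,-13.1,5.2,0,0,0,0],
    [0,-12.8,5.9,0,0,0,0],
    [0,-12.4,6.7,0,0,0,0],
    [0,0,0,0,0,0,0],
  ],
)

```text
clock: 26.0
eef_pos: [0.5721, -0.168, 0.3054]
tcp_rot: [0.705, 0.709, -0.0, -0.001]
force: [-4.5, 3.2, 1.2]
opening: 0.0108
grip_force: 30.7
```

step_arm(
  series=[
    [0,-12,7.4,0,0,0,0],
    [0,-11.5,8.1,0,0,0,0],
    [0,-11,8.8,0,0,0,0],
    [0,-10.5,9.5,0,0,0,0],
    [0,-9.9,10.1,0,0,0,0],
    [0,0,0,0,0,0,0],
  ],
)

```text
clock: 26.6
eef_pos: [0.517, -0.1684, 0.2599]
tcp_rot: [0.705, 0.709, -0.001, -0.002]
force: [-4.0, 2.3, -1.9]
opening: 0.0105
grip_force: 30.5
```

step_arm(
  series=[
    [0,-9.3,10.6,0,0,0,0],
    [0,-8.6,11.2,0,0,0,0],
    [0,-7.9,11.7,0,0,0,0],
    [0,-7.2,12.1,0,0,0,0],
    [0,-6.5,12.5,0,0,0,0],
    [0,0,0,0,0,0,0],
  ],
)

```text
clock: 27.2
eef_pos: [0.4776, -0.1686, 0.2001]
tcp_rot: [0.705, 0.709, -0.0, -0.001]
force: [3.7, 3.6, -7.2]
opening: 0.0109
grip_force: 29.6
```

step_arm(
  series=[
    [0,-5.7,12.9,0,0,0,0],
    [0,-4.9,13.2,0,0,0,0],
    [0,-4.1,13.5,0,0,0,0],
    [0,-3.3,13.7,0,0,0,0],
    [0,-2.5,13.9,0,0,0,0],
    [0,-1.2,10,0,0,0,0],
    [0,-0.8,10,0,0,0,0],
    [0,0,0,0,0,0,0],
  ],
)

```text
clock: 28.0
eef_pos: [0.4574, -0.1687, 0.1154]
tcp_rot: [0.705, 0.709, 0.001, 0.001]
force: [6.9, 4.5, -4.7]
opening: 0.0104
grip_force: 29.2
```

step_arm(
  series=[
    [0,0,8,0,0,0,0],
    [0,0,7,0,0,0,0],
    [0,0,4,0,0,0,0],
    [0,0,0,0,0,0,0],
    [0,0,0,0,0,0,0],
  ],
)

```text
clock: 28.5
eef_pos: [0.4573, -0.1688, 0.0984]
tcp_rot: [0.705, 0.709, 0.001, 0.0]
force: [2.3, 6.8, 1.7]
opening: 0.0107
grip_force: 30.0
```

step_arm(
  series=[
    [0,0,3,0,0,0,0],
    [0,0,2,0,0,0,0],
    [0,0,2,0,0,0,0],
    [0,0,0,0,0,0,0],
    [0,0,0,0,0,0,0],
  ],
)

```text
clock: 29.0
eef_pos: [0.4575, -0.1689, 0.0979]
tcp_rot: [0.705, 0.709, 0.0, -0.001]
force: [-17.9, 16.1, 39.9]
opening: 0.0103
grip_force: 33.8
```

step_arm(
  series=[
    [0,0,-4,0,0,0,0],
    [0,0,0,0,0,0,0.2],
    [0,0,0,0,0,0,0.35],
    [0,0,0,0,0,0,0.35],
    [0,0,0,0,0,0,0.35],
    [0,0,-15,0,0,0,0.35],
    [0,0,-30,0,0,0,0.35],
    [0,0,-40,0,0,0,0.35],
    [0,0,-40,0,0,0,0.35],
    [0,0,-40,0,0,0,0.35],
  ],
)

```text
clock: 30.0
eef_pos: [0.4562, -0.1691, 0.262]
tcp_rot: [0.705, 0.709, 0.0, 0.0]
force: [0.3, -0.7, -0.4]
opening: 0.0298
grip_force: 0.0
```

step_arm(
  series=[
    [40,-20,0,0,0,0,0.35],
    [45,-15,0,0,0,0,0.35],
    [45,-15,0,0,0,0,0.35],
    [45,-10,0,0,0,0,0.35],
    [45,0,0,0,0,0,0.35],
    [45,0,0,0,0,0,0.35],
    [45,0,0,0,0,0,0.35],
    [45,0,0,0,0,0,0.35],
    [45,0,0,0,0,0,0.35],
    [0,0,0,0,0,0,0.35],
  ],
)

```text
clock: 31.0
eef_pos: [0.3934, 0.2345, 0.2604]
tcp_rot: [0.703, 0.711, 0.001, -0.0]
force: [0.0, -1.0, 0.1]
opening: 0.0301
grip_force: 0.0
```

Run:
```python
from h import *
for n,(x0,y0,x1,y1) in(("top",(205,125,365,225)),("scene",(140,80,310,240))):
    a=cv2.cvtColor(cv2.imread(f"pics/{n}0.png"),6).astype(int);b=cv2.cvtColor(get_image(n),6).astype(int)
    d=abs(a-b)[y0:y1,x0:x1];k,l,s,c=cv2.connectedComponentsWithStats((cv2.GaussianBlur(d.astype(np.uint8),(3,3),0)>25).astype(np.uint8))
    print(n,"changed px",(d>25).sum(),[(s[i].tolist(),(c[i]+[x0,y0]).round().tolist()) for i in range(1,k) if s[i,4]>6])
    A=a[y0:y1,x0:x1].astype(np.float32);B=b[y0:y1,x0:x1].astype(np.float32);print(cv2.phaseCorrelate(A,B))
    if n=="top":
        for u in(292,260,330): print(u,a[196:216,u].tolist(),b[196:216,u].tolist())
print(state()["eef_pos"],state()["force"])
```

```text
top changed px 0 []
((-0.017742316452370233, -0.007334955883720795), 0.9896905105113983)
292 [130, 132, 129, 106, 59, 40, 51, 62, 63, 66, 66, 65, 64, 62, 77, 111, 136, 137, 111, 101] [135, 137, 134, 107, 62, 44, 58, 69, 69, 68, 70, 66, 65, 63, 82, 118, 142, 142, 117, 102]
260 [118, 124, 118, 73, 40, 48, 64, 63, 65, 63, 64, 66, 57, 62, 69, 91, 105, 109, 111, 111] [123, 131, 123, 75, 36, 46, 64, 72, 68, 67, 61, 67, 66, 63, 72, 92, 114, 115, 114, 110]
330 [131, 133, 135, 130, 91, 39, 31, 54, 61, 61, 64, 64, 61, 60, 65, 78, 105, 112, 109, 111] [140, 141, 137, 134, 94, 41, 35, 59, 68, 64, 65, 65, 66, 68, 67, 82, 111, 118, 113, 116]
scene changed px 0 []
((0.01801758715902224, -0.0038343804192777498), 1.0413070424397786)
[0.39389986 0.23117865 0.25997746] [ 0.40256609 -0.44905559  0.70888412]
```

The lid and stay match the starting images to within 0.02 px, so the lid is shut and the stay folded, with the robot clear.

```bash
python3 -c "from station import *; print(finish_job())"
```

```text
the job is handed in; nothing more can be done
None
```

The job is handed in (no verdict returned): the jar was set upright in the uncovered right-hand pan, and the lid is shut with its stay folded, matching the starting images; the arm is clear.

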